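Slide the shoe's drying board home in its notch and lock it

ROBOT

A 7-joint arm with a two-finger parallel gripper is mounted at the origin on the work surface. World frame = base frame: x ahead of the robot, y to its left, z up, the work surface at z = 0. Lengths are in m, angles in rad, forces in N, time in s.
With the tool pointing down it reaches from about 0.425 to 0.875 m from the base axis. Payload 4.7 kg.
Tool frame: the origin (TCP) lies on the centre line of the jaws, within the pads' length; the fingertips stand ahead of it and the grasp point (between the pads) lies 2 mm behind it (nose_length is the z of the fingertips in the tool frame, in m); z points along the fingers, y is the line along which they close (so a half turn about z gives the same grasp; the last joint's range is limited). The gripper opens to 87 mm and grips with 3 to 60 N. Pads are 19 mm wide; open, the fingers measure 117 mm over their backs; the gripper's body (75 mm by 190 mm) begins 51 mm behind the grasp point.
Start: joints at [-1.14, 0.321, -0.07, 1.45, 0.023, 1.371, -0.057], TCP at [0.263, 0.594, 0.24] pointing down, gripper open.
Joint ranges: [-2.86, 2.86], [-0.3, 2.09], [-1.38, 1.24], [0.06, 2.45], [-1.56, 4.7], [0.09, 2.05], [-2.69, 2.69]. Speed limits (rad/s): [2.57, 2.57, 3.14, 3.14, 3.14, 3.14, 3.14].

INTERFACE

Orientations are given as a rotation vector (axis times angle).
In Python, from bench import * gives the robot as it stands.
- The arm moves only by the tool send_rows, never from a script. Its arguments are lists of equal length, an entry for each row: "xyz": the shift along the tool's x, y, z in mm, a list of three; "dr": the turn, a rotation vector about the tool's x, y, z in rad, a list of three. A call has exactly 10 rows; each row is the pose to reach, as a shift and turn from the pose commanded when the call began, along the tool's axes at that moment; what a row does not reach only later rows make up. A row lasts 1/12 s, in which the tool goes at most 41.7 mm and 7.16 degrees, less where a joint would pass 70% of its speed; a pose out of reach is approached as far as the arm can. A call with a gripper value outside its range is refused whole. "jaw" is the finger opening in mm, from 0 to 87, set as the call begins (left out, the last holds). The fingers move at their own pace and stop on an object; "grip_force" is the grip in N (left out, the last holds). Time passes only in rows, so rows that repeat a pose let the fingers close, or fill a call up. It gives the time, the measured TCP pose, the force, the opening and the grip force at its end, in the units of the state.
- get_state(): the state, without advancing time (a new reading comes with each control period).
- get_image(name): name is "side" or "top"; returns the picture (420x560x3 uint8, red, green, blue); there is no depth.
- calibration(name): a dict with "vfov" (degrees; the focal length in pixels is half the picture's height over the tangent of half this angle, whatever the lens; pixels are square), "cx", "cy" (the principal point, pixels), "rvec" (rotation vector, rad) and "tvec" (3), from world to camera coordinates, as OpenCV has them. Camera axes: x right, y down, z forward; pixel columns grow to the right and rows downward; lengths in m; the calibration is good to about 2 mm. A picture is of the moment at which its call begins. calibration takes no time and is no camera call.
- close_job(): hands the job in; it is judged then, once.
The state is a dict: "time": time; "joint_positions": joint angles; "qd": joint speeds; "joint_torque": joint torques, N m; "position": TCP position; "tool_rot": TCP orientation; "ft_force": force on the tool from outside, world axes, zero at the start; "torque": the same for the moment, N m; "grip_width": opening from 0.0 (shut) to 1.0 (fully open); "grip_force": force on a finger pad.
Only numpy, scipy, OpenCV 4.12 (cv2) and the standard library are available. Lean on these libraries where they do the work, as an engineer would, in place of code of your own. Each camera call takes 0.05 s, during which the arm holds its last target. There are 200 camera calls.

TASK

Push the plywood board that carries the small shoe along its rails until it drops right down into the notch at the end of the rack, both ends down flat; then push the dark wooden turn-button square across over the board's end to lock it. Only push: do not lift the board or the shoe, do not touch the shoe, and keep it standing on the board. Leave everything else on the bench where it lies.

Things in the scene. Friction and masses are not known exactly. Their poses are not given: they have to be found in the camera images.
- rack: Fixed wooden rack, 481 x 192 mm, open at x = -235 mm. Origin: on the bench, mid-width. x: push direction (world +y within 0.4 rad), z up. Two rails, y = 45 to 78 mm either side, tops 45 mm above the bench from x = -235 to -20 mm. Guide strips outside them (inner faces y = +-78, outer +-96 mm, tops 57 mm high) keep the board straight. Gap between the rails empty above 12 mm.
- board: Loose plywood board, 240 (x) x 150 (y) x 18 mm, 0.3 to 0.6 kg, on the rails, carrying the shoe. Origin: centre of underside; x along the rails to the notch. Starts 90 to 150 mm short. Slides at roughly 2.5 to 7 N. Its front tips into the notch first; the rear drops once past the step, or, if finger friction holds it up, when the finger draws back. Seated, its top is 55 mm above the bench.
- board_tail (a point): Centre of the board's rear end face, half way up its thickness: the place to push. 54 mm above the bench on the rails, 46 mm when seated.
- board_front (a point): Centre of the board's front end face, half way up its thickness. 46 mm above the bench when seated.
- notch (a point): Centre of the notch floor, 37 mm above the bench, at x = 104 mm in the rack's frame. The rails step down 8 mm here, from x = -20 mm to an end wall (57 mm high) at x = 228 mm: 8 mm longer than the board. The seated board's origin lies here, within 4 mm along x.
- shoe: Small child's leather shoe standing loose on the board, about 165 mm long, 62 mm wide, 81 mm high, 0.2 kg, toe towards the notch. Origin: centre of its sole's underside. Its heel stands 45 mm or more ahead of the board's rear edge.
- turn (a joint): Angle of the turn-button, a dark wooden bar on the far-side guide strip (away from the robot). Vertical pivot at x = 5, y = -88 mm in the rack's frame. At 0 the long arm lies along the guide towards -x; growing values swing it inwards over the board (clockwise from above) to its stop at 1.57, square across. Starts at -0.3 to -0.05. Stays where left; about 0.5 N at its end. A raised board blocks it.
- turn_tip (a point): End of the turn-button's long arm, on its top face, 70 mm from the pivot. The bar is 12 mm wide, its underside 58 mm and top 74 mm above the bench (3 mm above a seated board); its short end reaches 12 mm past the pivot.
- hammer: Bystander, to be left alone: hammer, 240 mm long, lying beside the rack on the robot's side.
- polish_tin: Bystander, to be left alone: round flat tin, 72 mm diameter, 28 mm high, beside the rack's far side.
- glue_jar: Bystander, to be left alone: closed jar, 64 mm diameter, 85 mm high, beside the rack's far side.
- brush: Bystander, to be left alone: brush, 180 mm long, lying right of the rack's open end.
- heel_block: Bystander, to be left alone: leather-covered heel block, about 77 x 54 mm, 28 mm high, right of the rack's open end.
- mug: Bystander, to be left alone: mug, 76 mm diameter, 85 mm high, left of the rack.
- awl: Bystander, to be left alone: awl with a round handle, 160 mm long, lying left of the rack.
Not all that is in view belongs to the job. What is shaped like the shoe but green, red or yellow is not meant.

How it is judged:
On the way, in this order (a step that is already met when the one before it is completed fails the run):
1. the board has dropped flat into the notch while the turn-button is still clear of it (z of each of board_tail, board_front in the frame of rack below 0.049 m and horizontal distance between board and notch below 0.01 m and value of joint turn below 0.6 rad), for 0.2 s.
2. the turn-button is swung across over the board (value of joint turn above 1.25 rad), for 0.2 s.
At the end, for the whole second after the job is handed in: The board lies in the notch (both ends within 3 mm of the seated height, origin within 10 mm of the notch centre), the shoe stands on it (tilt under 0.15 rad), the turn-button is across it (joint above 1.25 rad), all at rest (z of each of board_tail, board_front in the frame of rack below 0.049 m and horizontal distance between board and notch below 0.01 m and angle between shoe's own z axis and vertical below 0.15 rad and z of shoe in the frame of board between 0.01 and 0.026 m and value of joint turn above 1.25 rad and linear speed of each of board, shoe below 0.02 m/s); the robot touches nothing.
It fails at once if the board is lifted more than 20 mm off the rails (z of board in the frame of rack above 0.065 m).
It fails at once if the shoe is lifted or knocked over (height (world z) of shoe above 0.085 m or angle between shoe's own z axis and vertical above 0.4 rad).
It fails at once if the robot touches the shoe (contact force between any of the fingers, the arm and shoe above 0.5 N).
It fails at once if a bystander is moved more than 30 mm (distance of any of hammer, polish_tin, glue_jar, brush, heel_block, mug, awl from where it was at the start of the episode above 0.03 m).
It also fails if it takes over 58 s, if anything falls off the work surface, if the arm or the gripper's body presses on something with over 40 N, if the wrist force passes 120 N, or if a joint passes its speed limit or range.

## Working session

There is one attempt and no reset: what is moved stays moved. The work goes in short steps, Python scripts to look and compute and a tool call to move; the robot and the scene stay as the last step left them, time stands still between calls to the robot, and variables do not carry over. Pictures are saved under pics/ and viewed, at most 10 in all, crops included, and the job is handed in when it is done.

Besides the shell and the picture viewer there is one more tool, called as a command line: name --argument value ..., lists and objects as JSON in quotes. send_rows: Moves the arm, as the interface text tells. Its arguments: {"type":"object","properties":{"xyz":{"type":"array"},"dr":{"type":"array"},"jaw":{"type":"number"},"grip_force":{"type":"number"}},"required":["xyz","dr"]}

```bash
mkdir -p pics; python3 - <<'E'
from bench import *
import cv2,pprint
for n in("top","side"):
    im=get_image(n); cv2.imwrite(f"pics/{n}0.png",cv2.cvtColor(im,cv2.COLOR_RGB2BGR)); pprint.pprint(calibration(n))
pprint.pprint(get_state())
try: print(nose_length)
except Exception as e: print(e)
E
```

```text
{'cx': 273.2122252630806,
 'cy': 208.96791687749467,
 'rvec': array([ 2.15781393, -2.2026387 ,  0.11178552]),
 'tvec': array([-0.00267856,  0.49082784,  1.36027379]),
 'vfov': 43.098094480163695}
{'cx': 276.1619507618977,
 'cy': 216.9411838619571,
 'rvec': array([ 2.09966233, -0.15237832,  0.07748668]),
 'tvec': array([-0.5072988 ,  0.1275609 ,  1.23675836]),
 'vfov': 51.68975367625337}
{'ft_force': array([ 0.30275264,  0.60655472, -0.11249634]),
 'grip_force': 0.0,
 'grip_width': 0.9998303669495421,
 'joint_positions': array([-1.13989851,  0.3217465 , -0.07007417,  1.45157723,  0.02262728,
        1.37078094, -0.05693348]),
 'joint_torque': array([-1.23823056e-04, -4.92572987e+01, -4.05759634e-01, -3.13398314e+01,
       -6.41116197e-02,  3.94775870e-02,  8.62745037e-05]),
 'position': array([0.26300932, 0.59389759, 0.23856015]),
 'qd': array([ 7.79177882e-04, -1.49484626e-03,  1.59428089e-05, -4.29626183e-03,
       -1.15872624e-03,  3.73853433e-04,  6.04679170e-04]),
 'time': 0.1,
 'tool_rot': array([-6.49941731e-01, -3.07338503e+00,  2.68513141e-03]),
 'torque': array([0.00189199, 0.05348767, 0.00503892])}
0.017
```

View pics/top0.png

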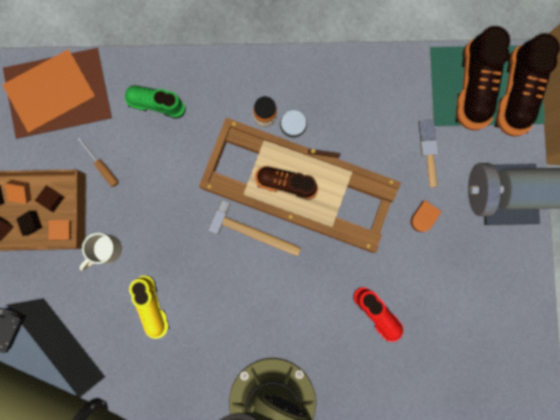

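View pics/side0.png

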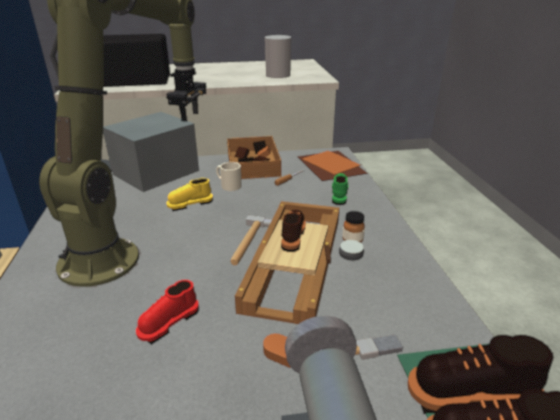

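Top view: the rack runs from its notch end, left (about 215,155), to its open end, right (about 388,215). The board spans about x 250–350, with the shoe at (287,182), toe side to be checked, and the turn-button at about (325,153). Side view confirms this. I'll enlarge the rack.

```bash
python3 - <<'E'
import cv2
a=cv2.imread("pics/top0.png")[110:260,195:410]
cv2.imwrite("pics/crop0.png",cv2.resize(a,None,fx=3.7,fy=3.7,interpolation=cv2.INTER_CUBIC))
E
```

```text
(no output)
```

View pics/crop0.png

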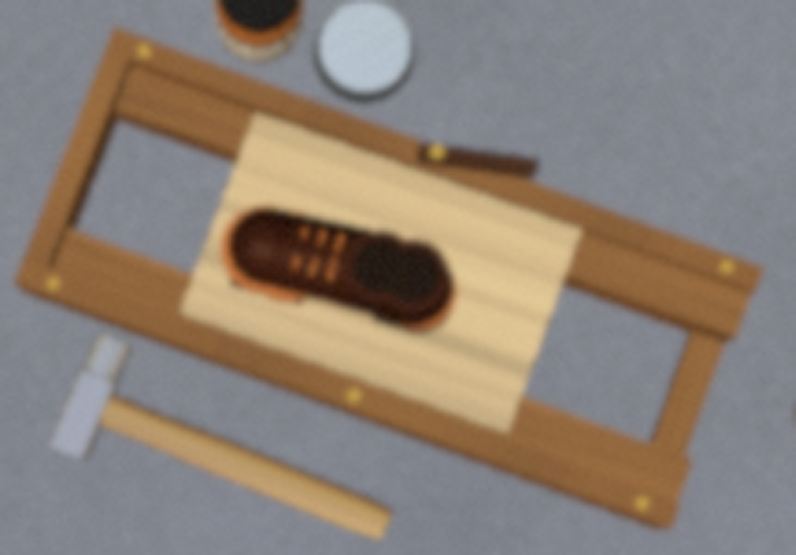

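```bash
cat > h.py <<'E'
from bench import *
import numpy as np, cv2
from scipy.optimize import least_squares
from scipy.spatial.transform import Rotation as R
def cam(n):
    c=calibration(n); f=210/np.tan(np.radians(c['vfov'])/2)
    return np.array([[f,0,c['cx']],[0,f,c['cy']],[0,0,1]]),c
def ray(n,uv,z):
    K,c=cam(n); M=R.from_rotvec(c['rvec']).as_matrix(); o=-M.T@c['tvec']
    d=M.T@np.linalg.solve(K,[*uv,1]); return (o+d*(z-o[2])/d[2])[:2]
def crop(U,off=(195,110),s=3.7): return (np.array(U)+.5)/s-.5+np.array(off)
E
python3 - <<'E'
from h import *
g=lambda U,z: ray("top",crop(U),z)
rc=np.array([g(u,.057) for u in[(117,30),(18,283),(762,270),(672,528)]])
m=np.array([(.246,-.096),(.246,.096),(-.235,-.096),(-.235,.096)])
rot=lambda a:np.array([[np.cos(a),-np.sin(a)],[np.sin(a),np.cos(a)]])
s=least_squares(lambda p:(m@rot(p[2]).T+p[:2]-rc).ravel(),[.5,0,1.57]); p=s.x
print("rack",p,"res mm",np.round(s.fun.reshape(-1,2)*1e3,1))
np.save("rack.npy",p)
toR=lambda w:(w-p[:2])@rot(p[2])
for n,u,z in[("ff",(255,113),.063),("fn",(182,315),.063),("tf",(582,230),.063),("tn",(512,433),.063),("piv",(437,152),.074),("tip",(536,167),.074),("heel",(455,308),.075),("heel2",(440,325),.07),("tin",(365,47),.028),("jar",(260,5),.085),("hammer end",(385,530),.02)]:
    print(n,np.round(g(u,z),4),np.round(toR(g(u,z))*1e3,1))
T=R.from_rotvec(get_state()['tool_rot']).as_matrix(); print(T.round(3))
for q in[(-.2,0),(-.028,0),(-.045,-.15),(-.012,-.035)]: 
    w=rot(p[2])@np.array(q)+p[:2]; print(q,w,np.hypot(*w))
E
```

```text
rack [ 0.54700303 -0.08796445  1.19104827] res mm [[ 1.8  1.4]
 [-0.5  2.4]
 [ 0.5 -3. ]
 [-1.8 -0.9]]
ff [0.6638 0.0087] [133.  -72.6]
fn [0.5245 0.0613] [130.3  76.2]
tf [ 0.5779 -0.2145] [-106.   -75.6]
tn [ 0.4392 -0.1619] [-108.6   72.7]
piv [ 0.6319 -0.1152] [  6.2 -89. ]
tip [ 0.6202 -0.1827] [ -60.8 -103.1]
heel [ 0.5242 -0.1244] [-42.3   7.7]
heel2 [ 0.5133 -0.1143] [-36.9  21.5]
tin [ 0.7178 -0.0703] [  79.7 -152.1]
jar [0.7336 0.0038] [ 154.4 -139.3]
hammer end [ 0.3755 -0.0763] [-52.7 163.6]
[[-0.914  0.405 -0.001]
 [ 0.405  0.914 -0.002]
 [-0.    -0.002 -1.   ]]
(-0.2, 0) [ 0.47286573 -0.27371606] 0.5463721044653439
(-0.028, 0) [ 0.5366238  -0.11396967] 0.5485929214590525
(-0.045, -0.15) [ 0.66963584 -0.18536153] 0.6948172845805727
(-0.012, -0.035) [ 0.57506132 -0.11208357] 0.5858824528919387
```

Measured: the rack's pose, the board tail at rack x ≈ -107 mm and the heel 65 mm ahead of it. Moving across now, turning the tool so its x lies along the rails and shutting the jaws.

send_rows --xyz '[[-33, -21, 0], [-66, -42, 0], [-99, -63, 0], [-132, -84, 0], [-165, -105, 0], [-198, -126, 0], [-231, -147, 0], [-264, -168, 0], [-300, -190, 0], [-300, -190, 0]]' --dr '[[0, 0, 0.1], [0, 0, 0.2], [0, 0, 0.3], [0, 0, 0.4], [0, 0, 0.5], [0, 0, 0.6], [0, 0, 0.7], [0, 0, 0.8], [0, 0, 0.9], [0, 0, 0.9]]' --jaw 0 --grip_force 10

```text
time: 0.93
position: [0.4663, 0.2894, 0.2397]
tool_rot: [1.94, 2.464, -0.003]
ft_force: [0.6, -1.5, 0.6]
grip_width: 0.326
grip_force: 0.0
```

```bash
cat >> h.py <<'E'
def rw(q):
    p=np.load("rack.npy"); c,s=np.cos(p[2]),np.sin(p[2]); return np.array([p[0]+c*q[0]-s*q[1],p[1]+s*q[0]+c*q[1],q[2]])
def plan(q,tilt=0):
    "TCP target in rack frame (m): shift in tool axes (mm), dr; tilt leans body to -x"
    p=np.load("rack.npy"); s=get_state(); T=R.from_rotvec(s['tool_rot'])
    G=R.from_euler('z',p[2])*R.from_euler('x',np.pi)*R.from_euler('y',tilt)
    w=rw(q)-s['position']; c,si=np.cos(p[2]),np.sin(p[2]); d=s['position'][:2]-p[:2]
    print("t",round(s['time'],2),"rack TCP mm",np.round(1e3*np.array([c*d[0]+si*d[1],-si*d[0]+c*d[1],s['position'][2]]),1),
     "shift",np.round(T.inv().apply(w)*1e3,1),"dr",(T.inv()*G).as_rotvec().round(3),"f",s['ft_force'].round(1),"w",round(s['grip_width'],2),"q",s['joint_positions'].round(2))
E
python3 -c "
from h import *
plan((-.17,0,.24))"
```

```text
t 0.93 rack TCP mm [320.6 214.9 239.7] shift [-524.5 -108.3    2.1] dr [0.003 0.004 0.616] f [ 0.6 -1.5  0.6] w 0.33 q [-0.82  0.1   0.23  1.71 -0.02  1.33 -0.35]
```

send_rows --xyz '[[-35, -7, 0], [-75, -15, 0], [-115, -23, 0], [-155, -31, 0], [-195, -39, 0], [-235, -48, 0], [-275, -56, 0], [-315, -65, 0], [-350, -72, 0], [-375, -77, 0]]' --dr '[[0, 0, 0.06], [0, 0, 0.12], [0, 0, 0.18], [0, 0, 0.25], [0, 0, 0.32], [0, 0, 0.4], [0, 0, 0.48], [0, 0, 0.55], [0, 0, 0.61], [0, 0, 0.61]]'

```text
time: 1.77
position: [0.4796, -0.0871, 0.2396]
tool_rot: [2.584, 1.785, -0.0]
ft_force: [0.4, 0.3, -0.5]
grip_width: 0.004
grip_force: 0.0
```

```bash
python3 -c "
from h import *
plan((-.17,0,.20))"
```

```text
t 1.77 rack TCP mm [-24.2  62.9 239.6] shift [-146.9   60.3   39.7] dr [0.    0.    0.018] f [ 0.4  0.3 -0.5] w 0.0 q [-0.47 -0.05  0.58  1.86  0.03  1.32 -0.26]
```

send_rows --xyz '[[-20, 8, 0], [-40, 16, 0], [-60, 24, 0], [-80, 33, 0], [-100, 41, 0], [-120, 50, 0], [-135, 56, 0], [-147, 60, 0], [-147, 60, 15], [-147, 60, 30]]' --dr '[[0, 0, 0.018], [0, 0, 0.018], [0, 0, 0.018], [0, 0, 0.018], [0, 0, 0.018], [0, 0, 0.018], [0, 0, 0.018], [0, 0, 0.018], [0, 0, 0.018], [0, 0, 0.018]]'

```text
time: 2.6
position: [0.4854, -0.2431, 0.2096]
tool_rot: [2.596, 1.767, 0.001]
ft_force: [-0.2, 0.4, -0.2]
grip_width: 0.004
grip_force: 0.0
```

```bash
python3 -c "
from h import *
plan((-.16,0,.047))"
```

```text
t 2.6 rack TCP mm [-166.9   -0.3  209.6] shift [  7.   -0.5 162.6] dr [0.002 0.    0.004] f [-0.2  0.4 -0.2] w 0.0 q [-0.29  0.12  0.76  1.79 -0.09  1.27  0.12]
```

send_rows --xyz '[[0, 0, 20], [0, 0, 45], [0, 0, 70], [0, 0, 95], [0, 0, 115], [0, 0, 132], [0, 0, 145], [0, 0, 155], [0, 0, 162], [0, 0, 162]]' --dr '[[0, 0, 0], [0, 0, 0], [0, 0, 0], [0, 0, 0], [0, 0, 0], [0, 0, 0], [0, 0, 0], [0, 0, 0], [0, 0, 0], [0, 0, 0]]'

```text
time: 3.43
position: [0.4847, -0.2415, 0.0464]
tool_rot: [-2.594, -1.769, 0.002]
ft_force: [0.4, 0.8, -0.8]
grip_width: 0.009
grip_force: 0.0
```

```bash
python3 - <<'E'
from h import *
plan((-.13,0,.047))
for n in("top","side"):
    im=get_image(n)[...,::-1]
    c=im[110:260,195:410] if n=="top" else im[180:330,200:400]
    cv2.imwrite(f"pics/a_{n}.png",cv2.resize(c,None,fx=2.6,fy=2.6,interpolation=cv2.INTER_CUBIC))
a,b=cv2.imread("pics/a_top.png"),cv2.imread("pics/a_side.png"); w=min(a.shape[1],b.shape[1],400)
cv2.imwrite("pics/a.png",np.hstack([cv2.resize(a,(400,280)),cv2.resize(b,(400,300))[:280]]))
E
```

```text
t 3.43 rack TCP mm [-165.7    1.    46.4] shift [35.7  1.2 -0.6] dr [-0.002  0.     0.006] f [ 0.4  0.8 -0.8] w 0.01 q [-0.21  0.33  0.71  1.95 -0.26  0.96  0.26]
```

View pics/a.png

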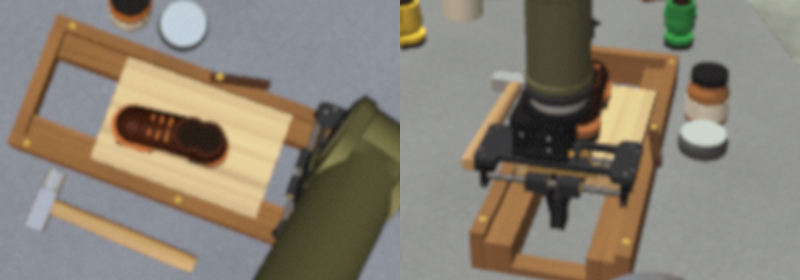

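The shut fingers stand in the gap behind the board's tail, with the gripper body clear of the strips and the shoe. Pushing now.

send_rows --xyz '[[6, 0, 0], [14, 0, 0], [22, 0, 0], [30, 0, 0], [36, 0, 0], [40, 0, 0], [43, 0, 0], [46, 0, 0], [49, 0, 0], [52, 0, 0]]' --dr '[[0, 0, 0], [0, 0, 0], [0, 0, 0], [0, 0, 0], [0, 0, 0], [0, 0, 0], [0, 0, 0], [0, 0, 0], [0, 0, 0], [0, 0, 0]]'

```text
time: 4.37
position: [0.5037, -0.1946, 0.0475]
tool_rot: [2.596, 1.768, -0.002]
ft_force: [-0.6, -2.6, -0.7]
grip_width: 0.004
grip_force: 1.4
```

send_rows --xyz '[[3, 0, 0], [6, 0, 0], [9, 0, 0], [12, 0, 0], [15, 0, 0], [18, 0, 0], [21, 0, 0], [24, 0, 0], [27, 0, 0], [30, 0, 0]]' --dr '[[0, 0, 0], [0, 0, 0], [0, 0, 0], [0, 0, 0], [0, 0, 0], [0, 0, 0], [0, 0, 0], [0, 0, 0], [0, 0, 0], [0, 0, 0]]'

```text
time: 5.2
position: [0.5153, -0.1652, 0.0476]
tool_rot: [-2.596, -1.77, -0.0]
ft_force: [-1.1, -2.4, -1.8]
grip_width: 0.009
grip_force: 1.3
```

```bash
python3 -c "
from h import *
plan((-.0235,0,.047))"
```

```text
t 5.2 rack TCP mm [-83.5   0.8  47.6] shift [59.9  1.1  0.6] dr [ 0.    -0.     0.006] f [-1.1 -2.4 -1.8] w 0.01 q [-0.34  0.32  0.68  1.95 -0.25  0.96  0.09]
```

Contact at about 2.6 N, and the board is sliding.

send_rows --xyz '[[3, 0, 0], [6, 0, 0], [9, 0, 0], [12, 0, 0], [15, 0, 0], [18, 0, 0], [21, 0, 0], [24, 0, 0], [27, 0, 0], [30, 0, 0]]' --dr '[[0, 0, 0], [0, 0, 0], [0, 0, 0], [0, 0, 0], [0, 0, 0], [0, 0, 0], [0, 0, 0], [0, 0, 0], [0, 0, 0], [0, 0, 0]]'

```text
time: 6.03
position: [0.5263, -0.1373, 0.0476]
tool_rot: [-2.596, -1.77, -0.0]
ft_force: [-1.2, -2.4, -0.4]
grip_width: 0.004
grip_force: 1.3
```

send_rows --xyz '[[3, 0, 0], [6, 0, 0], [9, 0, 0], [12, 0, 0], [14, 0, 0], [16, 0, 0], [18, 0, 0], [20, 0, 0], [22, 0, 0], [24, 0, 0]]' --dr '[[0, 0, 0], [0, 0, 0], [0, 0, 0], [0, 0, 0], [0, 0, 0], [0, 0, 0], [0, 0, 0], [0, 0, 0], [0, 0, 0], [0, 0, 0]]'

```text
time: 6.87
position: [0.535, -0.1151, 0.0476]
tool_rot: [2.596, 1.77, 0.0]
ft_force: [-0.1, -2.2, -1.4]
grip_width: 0.002
grip_force: 1.2
```

```bash
python3 - <<'E'
from h import *
plan((-.0235,0,.047))
im=get_image("side")[180:330,200:400,::-1]; cv2.imwrite("pics/b.png",cv2.resize(im,None,fx=3.5,fy=3.5,interpolation=cv2.INTER_CUBIC))
E
```

```text
t 6.87 rack TCP mm [-29.6   1.1  47.6] shift [6.1 1.1 0.6] dr [ 0.    -0.     0.006] f [-0.1 -2.2 -1.4] w 0.0 q [-0.41  0.33  0.66  1.93 -0.25  0.96 -0.01]
```

View pics/b.png

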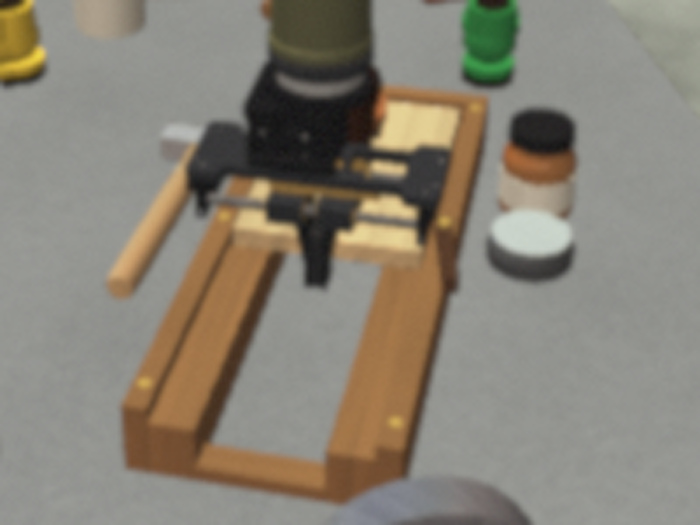

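The board is near the end wall, its tail still about on the step; the last few mm go slowly.

send_rows --xyz '[[1, 0, 0], [2, 0, 0], [3, 0, 0], [3.5, 0, 0], [4, 0, 0], [4.5, 0, 0], [5, 0, 0], [5, 0, 0], [5, 0, 0], [5, 0, 0]]' --dr '[[0, 0, 0], [0, 0, 0], [0, 0, 0], [0, 0, 0], [0, 0, 0], [0, 0, 0], [0, 0, 0], [0, 0, 0], [0, 0, 0], [0, 0, 0]]'

```text
time: 7.75
position: [0.5369, -0.1107, 0.0477]
tool_rot: [2.596, 1.769, 0.0]
ft_force: [-1.9, -3.5, 0.9]
grip_width: 0.008
grip_force: 1.9
```

```bash
python3 - <<'E'
from h import *
plan((-.0235,0,.047))
im=get_image("side")[180:330,200:400,::-1]; cv2.imwrite("pics/c.png",cv2.resize(im,None,fx=3.5,fy=3.5,interpolation=cv2.INTER_CUBIC))
E
```

```text
t 7.75 rack TCP mm [-24.8   0.9  47.7] shift [1.3 0.9 0.7] dr [ 0.    -0.     0.006] f [-1.9 -3.5  0.9] w 0.01 q [-0.42  0.33  0.66  1.93 -0.25  0.96 -0.02]
```

View pics/c.png

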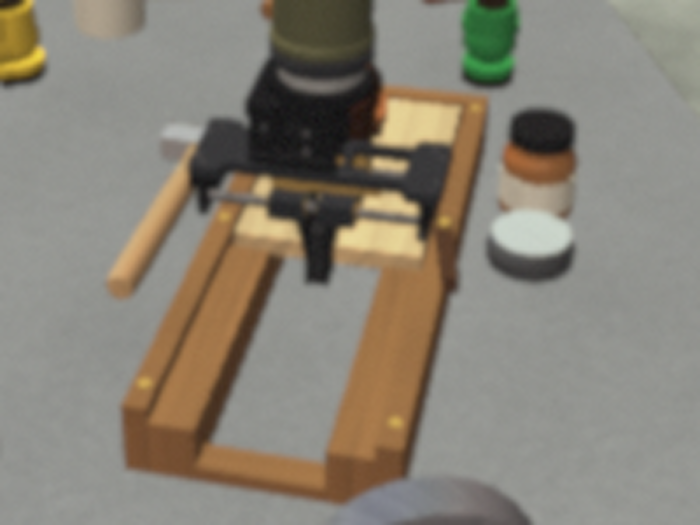

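The tail does not look dropped yet, and the force is only 4 N. I'll push 3 mm more.

send_rows --xyz '[[0.5, 0, 0], [1, 0, 0], [1.5, 0, 0], [2, 0, 0], [2.5, 0, 0], [3, 0, 0], [3, 0, 0], [3, 0, 0], [3, 0, 0], [3, 0, 0]]' --dr '[[0, 0, 0], [0, 0, 0], [0, 0, 0], [0, 0, 0], [0, 0, 0], [0, 0, 0], [0, 0, 0], [0, 0, 0], [0, 0, 0], [0, 0, 0]]'

```text
time: 8.63
position: [0.5379, -0.1081, 0.0477]
tool_rot: [2.596, 1.769, -0.0]
ft_force: [-3.1, -5.6, 1.7]
grip_width: 0.006
grip_force: 2.6
```

```bash
python3 - <<'E'
from h import *
plan((-.0235,0,.047))
im=get_image("side")[180:330,200:400,::-1]; cv2.imwrite("pics/d.png",cv2.resize(im,None,fx=3.5,fy=3.5,interpolation=cv2.INTER_CUBIC))
a,b=[cv2.imread(f"pics/{n}.png") for n in "cd"]
print([ (n,round(float(cv2.absdiff(a,b)[y0:y1,x0:x1].mean()),2)) for n,(y0,y1,x0,x1) in dict(tailL=(205,260,230,295),tailR=(205,275,340,430),bg=(300,400,450,600)).items()])
E
```

```text
t 8.63 rack TCP mm [-22.1   1.   47.7] shift [-1.4  1.   0.7] dr [0.    0.    0.006] f [-3.1 -5.6  1.7] w 0.01 q [-0.42  0.33  0.66  1.93 -0.25  0.96 -0.02]
[('tailL', 6.82), ('tailR', 7.38), ('bg', 0.69)]
```

View pics/d.png

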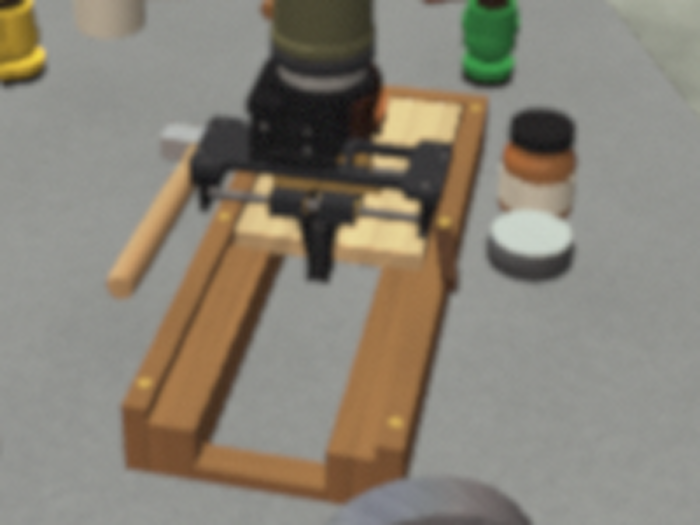

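The visible tail face is thinner, so it seems to be sinking. I'll draw the finger back to free it and look.

send_rows --xyz '[[-2, 0, 0], [-6, 0, 0], [-12, 0, 0], [-20, 0, 0], [-30, 0, 0], [-40, 0, 0], [-50, 0, 0], [-60, 0, 0], [-65, 0, 0], [-65, 0, 0]]' --dr '[[0, 0, 0], [0, 0, 0], [0, 0, 0], [0, 0, 0], [0, 0, 0], [0, 0, 0], [0, 0, 0], [0, 0, 0], [0, 0, 0], [0, 0, 0]]'

```text
time: 9.52
position: [0.5134, -0.1703, 0.0477]
tool_rot: [2.598, 1.766, -0.0]
ft_force: [1.0, -0.1, 0.2]
grip_width: 0.006
grip_force: 0.0
```

```bash
python3 - <<'E'
from h import *
plan((-.05,-.155,.2),.3)
im=[]
for n in("side","top"):
    K,c=cam(n); I=np.ascontiguousarray(get_image(n)[...,::-1])
    x0,y0=(260,190) if n=="side" else (200,110)
    J=cv2.resize(I[y0:y0+100,x0:x0+133],None,fx=3,fy=5.5 if 0 else 3,interpolation=cv2.INTER_CUBIC)
    for t,col in[((-.016,.055,.224,.055),(0,255,0)),((-.016,.063,.224,.055),(0,0,255))]:
        P=np.array([rw((t[0],y,t[1])) for y in(-.075,-.05,.05,.075)]+[rw((t[2],y,t[3])) for y in(-.075,-.05,.05,.075)])
        uv=cv2.projectPoints(P,c['rvec'],c['tvec'],K,None)[0][:,0]
        for u in uv: cv2.circle(J,tuple(int(round(v)) for v in ((u-[x0,y0]+.5)*3-.5)),2,col,-1)
    im.append(J)
cv2.imwrite("pics/e.png",np.hstack(im))
E
```

```text
t 9.52 rack TCP mm [-88.9   0.7  47.7] shift [  38.4  155.9 -152.3] dr [-0.     0.3    0.003] f [ 1.  -0.1  0.2] w 0.01 q [-0.33  0.32  0.69  1.95 -0.25  0.96  0.1 ]
```

View pics/e.png

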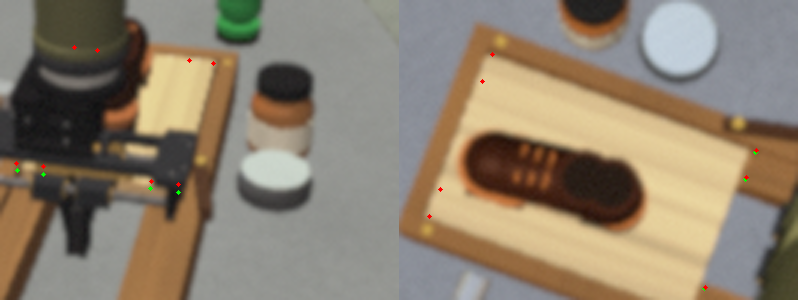

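send_rows --xyz '[[0, 0, -20], [0, 0, -50], [0, 0, -85], [0, 10, -120], [5, 40, -140], [15, 75, -150], [22, 110, -150], [30, 140, -150], [38, 156, -150], [38, 156, -150]]' --dr '[[0, 0, 0], [0, 0, 0], [0, 0, 0], [0, 0, 0], [0, 0.05, 0], [0, 0.12, 0], [0, 0.2, 0], [0, 0.27, 0], [0, 0.3, 0], [0, 0.3, 0]]'

```text
time: 10.45
position: [0.6753, -0.1904, 0.1955]
tool_rot: [-2.437, -1.661, -0.368]
ft_force: [-0.9, 0.5, -0.4]
grip_width: 0.001
grip_force: 0.0
```

```bash
python3 - <<'E'
from h import *
plan((-.05,-.155,.1),.3)
im=[]
for n in("side","top"):
    K,c=cam(n); I=np.ascontiguousarray(get_image(n)[...,::-1])
    x0,y0=(250,190) if n=="side" else (200,110)
    J=cv2.resize(I[y0:y0+100,x0:x0+100],None,fx=4,fy=4,interpolation=cv2.INTER_CUBIC)
    for t,col in[((-.0145,.055,.2255,.055),(0,255,0)),((-.0145,.063,.2255,.055),(0,0,255))]:
        P=np.array([rw((t[0],y,t[1])) for y in(-.075,-.05,.05,.075)])
        uv=cv2.projectPoints(P,c['rvec'],c['tvec'],K,None)[0][:,0]
        for u in uv: cv2.circle(J,tuple(int(round(v)) for v in ((u-[x0,y0]+.5)*4-.5)),2,col,-1)
    im.append(J)
cv2.imwrite("pics/f.png",np.hstack(im))
E
```

```text
t 10.45 rack TCP mm [ -47.6 -157.2  195.5] shift [-30.5  -2.1  90.5] dr [-0.002  0.     0.005] f [-0.9  0.5 -0.4] w 0.0 q [-0.07  0.52  0.66  1.41 -0.61  1.4   0.29]
```

View pics/f.png

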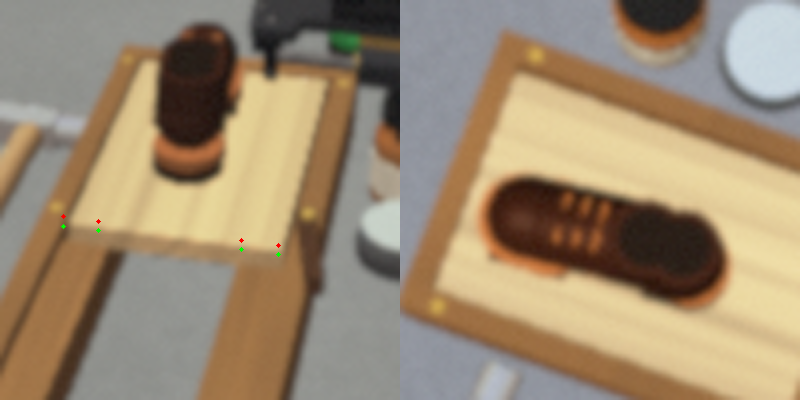

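Seen from the side, the tail's top edge lies on the seated prediction (green, 279,254 and 63,227) and below the strip tops. The shoe is standing and the board is against the wall, so it is seated. Next I'll lower the finger outside the turn-button.

send_rows --xyz '[[-5, 0, 17], [-10, 0, 34], [-16, 0, 54], [-22, 0, 74], [-26, 0, 88], [-29, 0, 98], [-31, 0, 105], [-32, 0, 109], [-32.5, 0, 111], [-32.5, 0, 111]]' --dr '[[0, 0, 0], [0, 0, 0], [0, 0, 0], [0, 0, 0], [0, 0, 0], [0, 0, 0], [0, 0, 0], [0, 0, 0], [0, 0, 0], [0, 0, 0]]'

```text
time: 11.38
position: [0.6741, -0.1883, 0.0823]
tool_rot: [-2.438, -1.662, -0.369]
ft_force: [-0.7, -0.4, 0.5]
grip_width: 0.006
grip_force: 0.0
```

```bash
python3 -c "
from h import *
for q in [(-.042,-.121),(-.052,-.096),(-.052,-.080),(-.046,-.065),(-.032,-.057),(-.02,-.049),(-.0135,-.0465)]: plan((*q,.08),.3)" | sed 's/ f .*//'
```

```text
t 11.38 rack TCP mm [ -46.1 -155.3   82.3] shift [  3.4 -34.3   3.5] dr [-0.001 -0.     0.006]
t 11.38 rack TCP mm [ -46.1 -155.3   82.3] shift [ -6.  -59.3   0.5] dr [-0.001 -0.     0.006]
t 11.38 rack TCP mm [ -46.1 -155.3   82.3] shift [ -5.9 -75.3   0.5] dr [-0.001 -0.     0.006]
t 11.38 rack TCP mm [ -46.1 -155.3   82.3] shift [ -0.1 -90.3   2.3] dr [-0.001 -0.     0.006]
t 11.38 rack TCP mm [ -46.1 -155.3   82.3] shift [ 13.3 -98.2   6.5] dr [-0.001 -0.     0.006]
t 11.38 rack TCP mm [ -46.1 -155.3   82.3] shift [  24.9 -106.1   10. ] dr [-0.001 -0.     0.006]
t 11.38 rack TCP mm [ -46.1 -155.3   82.3] shift [  31.1 -108.6   12. ] dr [-0.001 -0.     0.006]
```

send_rows --xyz '[[1, -10, 1], [3, -20, 3], [3, -28, 3.5], [2, -35, 3], [0, -42, 2], [-3, -49, 1], [-6, -55, 0.5], [-6, -60, 0.5], [-6, -65, 0.5], [-6, -70, 0.5]]' --dr '[[0, 0, 0], [0, 0, 0], [0, 0, 0], [0, 0, 0], [0, 0, 0], [0, 0, 0], [0, 0, 0], [0, 0, 0], [0, 0, 0], [0, 0, 0]]'

```text
time: 12.22
position: [0.6065, -0.168, 0.0798]
tool_rot: [-2.438, -1.662, -0.369]
ft_force: [1.9, 1.0, -0.9]
grip_width: 0.004
grip_force: 0.4
```

```bash
python3 -c "
from h import *
for q in [(-.052,-.080),(-.046,-.065),(-.032,-.057),(-.02,-.049),(-.0135,-.0465)]: plan((*q,.08),.3)" | sed 's/ q .*//'
```

```text
t 12.22 rack TCP mm [-52.3 -84.9  79.8] shift [ 0.3 -4.9 -0.1] dr [-0.001 -0.     0.005] f [ 1.9  1.  -0.9] w 0.0
t 12.22 rack TCP mm [-52.3 -84.9  79.8] shift [  6.1 -19.8   1.7] dr [-0.001 -0.     0.005] f [ 1.9  1.  -0.9] w 0.0
t 12.22 rack TCP mm [-52.3 -84.9  79.8] shift [ 19.6 -27.8   5.8] dr [-0.001 -0.     0.005] f [ 1.9  1.  -0.9] w 0.0
t 12.22 rack TCP mm [-52.3 -84.9  79.8] shift [ 31.1 -35.7   9.4] dr [-0.001 -0.     0.005] f [ 1.9  1.  -0.9] w 0.0
t 12.22 rack TCP mm [-52.3 -84.9  79.8] shift [ 37.3 -38.2  11.3] dr [-0.001 -0.     0.005] f [ 1.9  1.  -0.9] w 0.0
```

Grip and wrist readings show light contact with the button, so I'll follow the arc round to square.

send_rows --xyz '[[0.5, -5, 0], [2, -10, 0.5], [4, -15, 1], [6, -20, 1.7], [10, -22, 3], [15, -25, 4.5], [20, -28, 6], [25, -31, 7.5], [31, -35, 9.4], [35, -37, 10.5]]' --dr '[[0, 0, 0], [0, 0, 0], [0, 0, 0], [0, 0, 0], [0, 0, 0], [0, 0, 0], [0, 0, 0], [0, 0, 0], [0, 0, 0], [0, 0, 0]]'

```text
time: 13.05
position: [0.5857, -0.1191, 0.08]
tool_rot: [-2.437, -1.663, -0.369]
ft_force: [1.1, -4.9, -0.6]
grip_width: 0.006
grip_force: 3.2
```

```bash
python3 -c "
from h import *
plan((-.0125,-.0465,.08),.3)"
```

```text
t 13.05 rack TCP mm [-14.6 -47.5  80. ] shift [ 2.  -1.   0.6] dr [-0.002 -0.     0.006] f [ 1.1 -4.9 -0.6] w 0.01 q [-0.2   0.39  0.64  1.82 -0.6   1.1   0.34]
```

The force jumped to 5 N, so the button is on its stop. Drawing back along -x, then up and away.

send_rows --xyz '[[-5, 0, -1.5], [-15, 0, -4.5], [-28, 0, -9], [-40, 0, -13], [-40, 0, -20], [-34, 0, -40], [-27, 0, -65], [-20, 0, -90], [-13, 0, -115], [-9, 0, -128]]' --dr '[[0, 0, 0], [0, 0, 0], [0, 0, 0], [0, 0, 0], [0, 0, 0], [0, 0, 0], [0, 0, 0], [0, 0, 0], [0, 0, 0], [0, 0, 0]]'

```text
time: 13.88
position: [0.5695, -0.1653, 0.2034]
tool_rot: [-2.441, -1.662, -0.374]
ft_force: [1.2, -0.9, 0.6]
grip_width: 0.003
grip_force: 0.0
```

send_rows --xyz '[[-10, 0, -10], [-25, 0, -20], [-45, 0, -30], [-65, 0, -40], [-85, 0, -45], [-105, 0, -50], [-120, 0, -50], [-130, 0, -50], [-130, 0, -50], [-130, 0, -50]]' --dr '[[0, 0, 0], [0, 0, 0], [0, 0, 0], [0, 0, 0], [0, 0, 0], [0, 0, 0], [0, 0, 0], [0, 0, 0], [0, 0, 0], [0, 0, 0]]'

```text
time: 14.72
position: [0.5172, -0.2931, 0.208]
tool_rot: [-2.438, -1.659, -0.367]
ft_force: [-0.5, 0.6, -0.6]
grip_width: 0.008
grip_force: 0.0
```

```bash
python3 - <<'E'
from h import *
print(get_state()['time'],get_state()['ft_force'].round(1))
im=[]
for n,(x0,y0) in dict(side=(250,185),top=(210,110)).items():
    I=np.ascontiguousarray(get_image(n)[...,::-1])
    im.append(cv2.resize(I[y0:y0+120,x0:x0+130],None,fx=3,fy=3,interpolation=cv2.INTER_CUBIC))
cv2.imwrite("pics/g.png",np.hstack(im))
E
```

```text
14.7167 [-0.5  0.6 -0.6]
```

View pics/g.png

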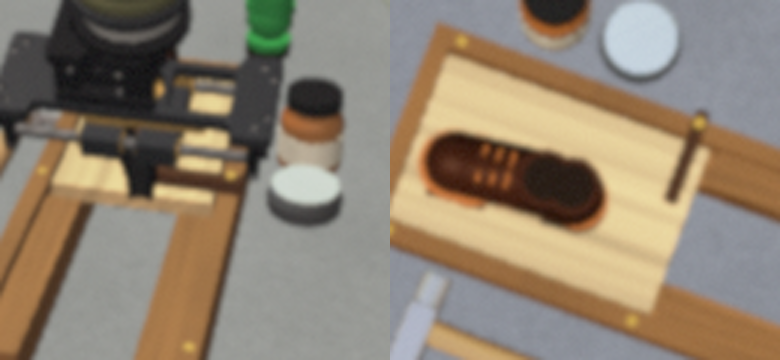

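The button lies square across the board's end (pivot at 700,122, tip at 672,198). The board is seated, the shoe is standing and the arm is clear, so I'm handing in.

```bash
python3 -c "
from bench import *
print(close_job())"
```

```text
the job is handed in; nothing more can be done
None
```

I pushed the board into the notch, swung the turn-button square across its end and handed the job in at about 15 s; in the last pictures the board was seated, the shoe standing and the arm clear, but no verdict came back.

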